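Refit the taper plug of a pipe cock and prove that it works free

ROBOT

A 6-joint arm with a two-finger parallel gripper is mounted at the origin on a cart in front of the work surface, level with it; the furniture and walls round the work are solid. World frame = base frame: x ahead of the robot, y to its left, z up, the work surface at z = 0. Lengths are in m, angles in rad, forces in N, time in s.
With the tool pointing down it reaches from about 0.4 to 0.825 m from the base axis. Payload 7 kg.
Tool frame: the origin (TCP) lies midway between the tips of the shut fingers; the grasp point (between the pads) lies hold_point_z behind it (hold_point_z is the distance from the TCP to the grasp point, in m); z points along the fingers, y is the line along which they close (so a half turn about z gives the same grasp; the last joint's range is limited). The gripper opens to 88 mm and grips with 3 to 60 N. Pads are 19 mm wide; open, the fingers measure 130 mm over their backs; the gripper's body (78 mm by 193 mm) begins 47 mm behind the grasp point.
Start: joints at [-0.825, 0.359, 0.012, 0, -1.224, -0.288], TCP at [0.298, -0.605, 0.227] pointing down, gripper open.
Joint ranges: [-3.07, 3.07], [-1.43, 2.12], [-1.02, 1.25], [-3.03, 1.67], [-3.05, -0], [-3.03, 3.03]. Speed limits (rad/s): [2.39, 2.39, 3.01, 3.14, 3.14, 3.14].

INTERFACE

Orientations are given as [roll, pitch, yaw] about the fixed x, y, z axes, in that order (R = Rz(yaw) Ry(pitch) Rx(roll)).
In Python, from station import * gives the robot as it stands.
- The arm moves only by the tool apply_moves, never from a script. Its argument "steps" is a list of rows, each an object with "translation": the shift along the world's x, y, z scaled (see below), a list of three; "rotation": the turn, a rotation vector about the world's x, y, z scaled (see below), a list of three. A call has exactly 10 rows; each row is the pose to reach, as a shift and turn from the pose commanded when the call began; what a row does not reach only later rows make up. The controller multiplies each number of a shift by 250 mm and each number of a turn by 30 degrees. A row lasts 1/12 s, in which the tool goes at most 41.7 mm and 7.16 degrees, less where a joint would pass 70% of its speed; a pose out of reach is approached as far as the arm can. A call with a number of a shift or a turn outside -1 to 1 is refused whole. A call with a gripper value outside its range is refused whole. "jaw" is the closure, from -1 (fully open) to 1 (shut), so that 0 is half open, set as the call begins (left out, the last holds). The fingers move at their own pace and stop on an object; "newtons" is the grip in N (left out, the last holds). Time passes only in rows, so rows that repeat a pose let the fingers close, or fill a call up. It gives the time, the measured TCP pose, the force, the opening and the grip force at its end, in the units of the state.
- get_state(): the state, without advancing time (a new reading comes with each control period).
- grab_frame(name): name is "scene" or "top" or "wrist"; returns the picture (420x560x3 uint8, blue, green, red); there is no depth.
- camera_model(name): a dict with "fx", "fy", "cx", "cy" (pixels), "xyz" and "rotation" of the camera in the world. Camera axes: x right, y down, z forward; pixel columns grow to the right and rows downward; lengths in m; the calibration is good to about 2 mm. A picture is of the moment at which its call begins: read the wrist's pose just before it. camera_model takes no time and is no camera call; for the wrist camera it gives the pose at the moment of the call.
- job_done(): hands the job in; it is judged then, once.
The state is a dict: "t": time; "q": joint angles; "qd": joint speeds; "joint_efforts": joint torques, N m; "eef_pos": TCP position; "ee_rot": TCP orientation; "force": force on the tool from outside, world axes, zero at the start; "moment": the same for the moment, N m; "width": finger opening in m; "gripper_force": force on a finger pad.
Only numpy, scipy, OpenCV 4.12 (cv2) and the standard library are available. Lean on these libraries where they do the work, as an engineer would, in place of code of your own. Each camera call takes 0.05 s, during which the arm holds its last target. There are 200 camera calls.

TASK

Refit the pipe cock: take the larger of the two brass plugs from the wooden stand, lower it into the tapered bore with its handle between along and across the pipe, and turn it there under a light push until the tang at its foot drops into the hidden slot of the switch shaft; then press it until it snaps past the spring balls and sits fully home. Prove that it turns free: swing the handle in line with the pipe (open), then square across it (shut), and let go. Feel your way, never pushing with more than 25 N, and leave the smaller plug, the screwdriver and the bearing where they are.

Things in the scene. Friction and masses are not known exactly. Their poses are not given: they have to be found in the camera images.
- plug: the larger brass plug, 0.4 kg, upright in one of the stand's two holes (collar on the stand, origin 20 mm above the table). Origin: centre of the key's small lower end; z up its axis, x along the handle; a half turn about z looks and works the same. Key 0 to 39 mm up: radius 10 mm, growing 0.175 mm per mm; ridge 39 to 43 mm: radius 17.4 mm; groove 43 to 52 mm. 98 mm tall with tang and handle
- plug_small: the smaller brass plug, same pattern (key radius 7.5 to 13 mm, collar radius 21.5 mm, handle 48 x 10 x 24 mm), in the other hole; it does not fit this cock and stays where it is. Origin and axes as for the larger plug
- stand: pine block, 200 (x) x 92 (y) x 72 mm tall, fixed, with two 40 mm holes at x = -55 and +55 mm in which the plugs stand. Origin: centre of its underside
- cock: the cock, fixed: upright round brass body, 65 mm diameter, rim 106 mm up, on a grey switch box and a base plate 210 (x) x 120 (y) x 8 mm, with a steel pipe along x (216 mm long, axis 66 mm up). Origin: centre of the plate's underside; x along the pipe, z up the bore. Handle along the pipe = open, square across (plug's x along the cock's y) = shut. The fitted plug turns with 0.1 to 0.4 N m
- cock_seat (a point): where the plug's origin stands when the plug is home: on the bore axis, 56 mm above the cock's origin; axes as cock. The greased tapered seat matches the key and does not give. The plug keys into the slot and seats at any handle angle the slot has; it then turns with the shaft
- cock_mouth (a point): centre of the bore's rim, 106 mm above the cock's origin. Counterbore below it: radius 19.5 mm, 12 mm deep; two steel spring balls stand into it at +y and -y, 4 mm down. Once the tang is in its slot, the plug's ridge meets them about 4 mm above home and snaps past at 7 to 10 N (push and weight together); it then drops home and the balls hold it down
- screwdriver: bystander: screwdriver with blue handle, 164 mm long, lying between the stand and the cock; origin under its middle
- bearing: bystander: ball bearing, 47 mm across, 14 mm high, lying behind the screwdriver; origin under its middle
- plug_collar (a point): underside of the plug's collar, on its axis, 52 mm above the plug's origin. The collar has radius 24 mm and is 6 mm thick, with two 12 mm wide ears that reach to radius 31 mm along the plug's +x and -x. Home, it stands 2 mm clear above the cock's rim
- plug_grip (a point): middle of the plug's tee handle, on its axis, 72 mm above the plug's origin: a flat upright bar 64 mm long (plug's x), 12 mm thick (y), from 58 to 86 mm above the origin; grip it across its thickness
- cock_stop (a point): top of one of two stop bosses on the rim (26 to 31 mm from the axis, 9 mm high), 45 degrees clockwise from +x seen from above; the other is opposite. The plug's ears go down between them only with the handle between open and shut (plus 4 degrees), and they stop it there: from open, it shuts by a quarter turn counterclockwise seen from above
- plug_tang (a point): middle of the lower end of the plug's tang, 12 mm below the plug's origin: a flat tongue 16 mm wide along the plug's x (in line with the handle), 4.8 mm thick, 12 mm long
- cock_shaft (a point): centre of the top of the switch shaft, down the bore, 55 mm above the cock's origin. Its slot, 6 mm wide and 12 mm deep, takes the tang within about 5 degrees. It starts at an unmeasured angle, 25 to 84 degrees counterclockwise (seen from above) from the pipe's line. Off the slot the tang stands on the shaft, the plug 11 mm above home; the stiff shaft stays while the tang slides over it
Things that resemble listed ones, but are neither listed nor needed, are in the scene too. What is shaped like the plug but purple is not meant.

How it is judged:
By the outcome, as a careful person would: the job done as asked, in the order asked, and still so for the second after the job is handed in, with the robot touching nothing.
It also fails if it takes over 72 s, if anything falls off the work surface, if the arm or the gripper's body presses on something with over 40 N, if the wrist force passes 120 N, or if a joint passes its speed limit or range.

## Working session

There is one attempt and no reset: what is moved stays moved. The work goes in short steps, Python scripts to look and compute and a tool call to move; the robot and the scene stay as the last step left them, time stands still between calls to the robot, and variables do not carry over. Pictures are saved under pics/ and viewed, at most 10 in all, crops included, and the job is handed in when it is done.

Besides the shell and the picture viewer there is one more tool, called in YAML: its name, and indented under it one key for each argument. apply_moves: Moves the arm, as the interface text tells. Shifts and turns lie within -1 to 1; 1 stands for 250 mm of shift or 30 degrees of turn. Its arguments: {"type":"object","properties":{"steps":{"type":"array"},"jaw":{"type":"number"},"newtons":{"type":"number"}},"required":["steps"]}

```bash
mkdir -p pics; ls; python3 - <<'E'
from station import *
import cv2,numpy as np
s=get_state();print({k:np.round(v,3).tolist() for k,v in s.items()})
a=grab_frame("scene");b=grab_frame("top")
cv2.imwrite("pics/scene0.png",a);cv2.imwrite("pics/top0.png",b)
for n in("scene","top","wrist"):
  m=camera_model(n);print(n,{k:np.round(v,4).tolist() for k,v in m.items()})
try: print(hold_point_z)
except Exception as e: print(e)
E
```

```text
pics
{'t': 0.0, 'q': [-0.825, 0.359, 0.011, -0.0, -1.224, -0.288], 'qd': [0.001, -0.001, 0.0, 0.001, -0.0, -0.0], 'joint_efforts': [0.001, -58.272, 29.306, 6.997, 0.007, -0.0], 'eef_pos': [0.298, -0.605, 0.226], 'ee_rot': [3.14, -0.0, -2.684], 'force': [-0.89, 0.313, 0.397], 'moment': [-0.003, -0.065, -0.022], 'gripper_force': 0.0, 'width': 0.088}
scene {'fx': 458.8707, 'fy': 458.8707, 'cx': 282.0895, 'cy': 209.8795, 'xyz': [0.2614, 0.4696, 0.763], 'rotation': [-2.4526, -0.0175, -2.5823]}
top {'fx': 393.8193, 'fy': 393.8193, 'cx': 283.2795, 'cy': 206.7027, 'xyz': [0.3823, 0.0157, 0.9205], 'rotation': [-2.9215, 0.0046, -1.6881]}
wrist {'fx': 334.6609, 'fy': 334.6609, 'cx': 280.2321, 'cy': 205.112, 'xyz': [0.2234, -0.642, 0.3854], 'rotation': [2.8288, -0.0008, 2.0278]}
0.0188
```

View pics/scene0.png

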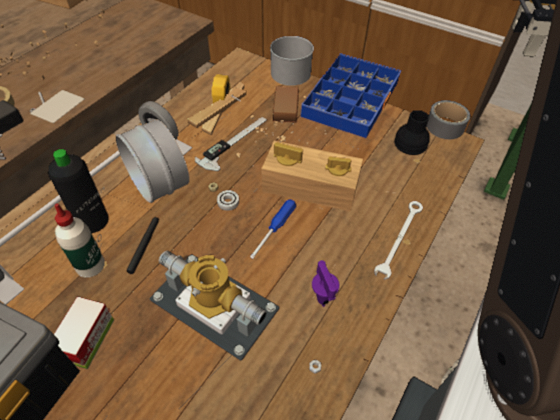

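View pics/top0.png

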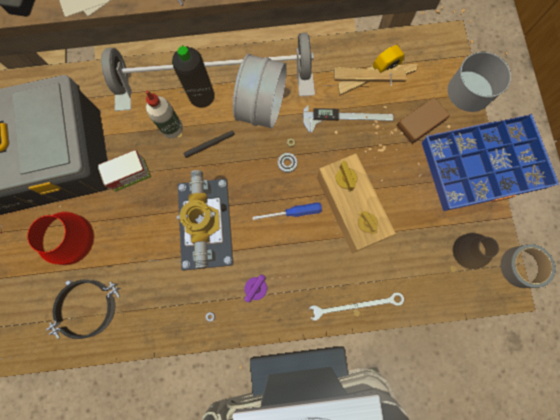

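The scene view shows the stand at about (312,172), with the larger plug (288,152) on its left and the smaller one (338,165) on its right. The cock is at (212,285) and the purple decoy at (324,283). In the top view the plugs are at (346,175) and (368,222), and the cock is at (200,218).

```bash
cat > h.py <<'E'
from station import *
import cv2,numpy as np
from scipy.spatial.transform import Rotation as R
def cast(m,uv,z):
    uv=np.atleast_2d(uv).astype(float)
    d=np.c_[(uv[:,0]-m["cx"])/m["fx"],(uv[:,1]-m["cy"])/m["fy"],np.ones(len(uv))]
    r=np.array(m["rotation"]);M=r if r.shape==(3,3) else R.from_euler("xyz",r).as_matrix()
    d=d@M.T;o=np.array(m["xyz"]);return o+d*((z-o[2])/d[:,2])[:,None]
def proj(m,P):
    r=np.array(m["rotation"]);M=r if r.shape==(3,3) else R.from_euler("xyz",r).as_matrix()
    p=(np.atleast_2d(P)-np.array(m["xyz"]))@M
    return np.c_[m["fx"]*p[:,0]/p[:,2]+m["cx"],m["fy"]*p[:,1]/p[:,2]+m["cy"]]
E
python3 - <<'E'
from h import *
a=cv2.imread("pics/scene0.png");b=cv2.imread("pics/top0.png")
def crop(i,x,y,w,h):return cv2.resize(i[y:y+h,x:x+w],(400,300),interpolation=cv2.INTER_CUBIC)
cv2.imwrite("pics/c1.png",np.vstack([np.hstack([crop(b,310,145,100,75+30)[:300],crop(b,150,165,120,105)]),np.hstack([crop(a,255,135,116,80),crop(a,145,240,140,105)])]))
m=camera_model("top");s=camera_model("scene")
print(cast(m,[[346,173],[368,220]],.106), cast(m,[[200,215]],.106))
print(cast(s,[[288,150],[338,162]],.106), cast(s,[[212,270]],.106))
E
```

```text
[[ 0.62176044 -0.14511413  0.106     ]
 [ 0.51424359 -0.17534764  0.106     ]] [[0.56662558 0.17479485 0.106     ]]
[[ 0.61406187 -0.13874044  0.106     ]
 [ 0.51017097 -0.1641651   0.106     ]] [[0.56812328 0.17839916 0.106     ]]
```

View pics/c1.png

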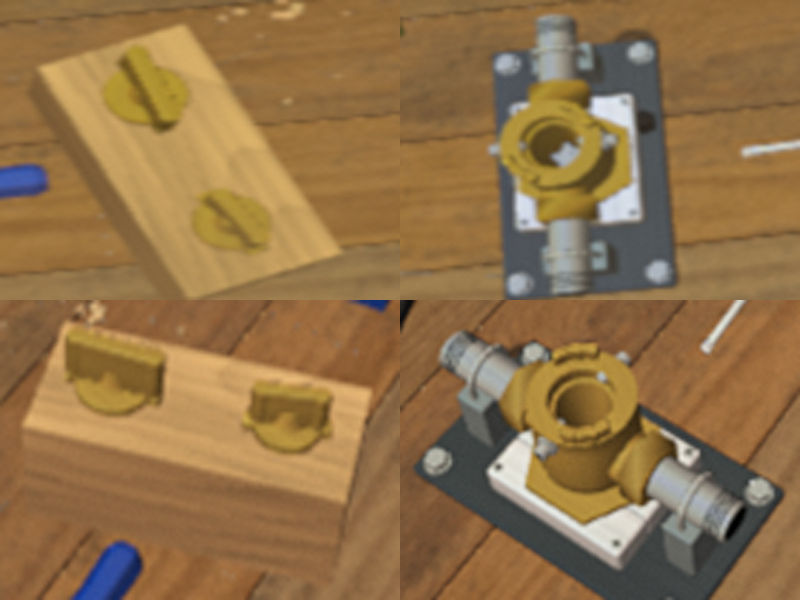

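The crop shows the larger plug (handle ends about (343,161) and (352,190) in the top view) and the cock, with its two arc-shaped stop bosses and its pipe running roughly along world x.

```bash
python3 - <<'E'
from h import *
m=camera_model("top");s=camera_model("scene")
ang=lambda P:np.degrees(np.arctan2(*(P[0]-P[1])[[1,0]]))
P=cast(m,[[343.2,161.5],[352,190.5]],.106);print("plug top",P,ang(P))
f=lambda x,y:[255+x*116/400,135+(y-300)*80/300]
P=cast(s,[f(65,333),f(163,366)],.106);print("plug scene",P,ang(P))
P=cast(m,[[150+157*.3,165+15*.35],[150+169*.3,165+285*.35]],.075);print("pipe top",P,ang(P))
g=lambda x,y:[150+(x-400)*.3,165+y*.35]
P=cast(m,[g(508,63),g(640,52),g(520,283),g(658,270)],.012);print("plate bolts",P,P.mean(0),ang(P[[0,2]]),ang(P[[1,3]]))
P=cast(s,[[145+(437-400)*.35,240+(460-300)*.35],[145+(760-400)*.35,240+(490-300)*.35]],.012);print(P,P.mean(0))
print(cast(m,[g(553,146)],.106))
E
```

```text
plug top [[ 0.64830772 -0.14303275  0.106     ]
 [ 0.5815978  -0.15191646  0.106     ]] 7.585402059959453
plug scene [[ 0.64893145 -0.13860185  0.106     ]
 [ 0.5852094  -0.14823104  0.106     ]] 8.593084656105994
pipe top [[0.67690447 0.18002987 0.075     ]
 [0.46545208 0.1870623  0.075     ]] -1.9048271524020548
plate bolts [[0.6610056  0.23017363 0.012     ]
 [0.6593237  0.13519014 0.012     ]
 [0.47719547 0.23320655 0.012     ]
 [0.47638678 0.13802264 0.012     ]] [0.56847789 0.18414824 0.012     ] -0.9453104267900383 -0.8870683237546862
[[0.660904   0.23407924 0.012     ]
 [0.47535747 0.14070902 0.012     ]] [0.56813073 0.18739413 0.012     ]
[[0.56528302 0.18356339 0.106     ]]
```

apply_moves:
  steps:
    - {"translation": [0.04, 0.06, 0], "rotation": [0, 0, -0.03]}
    - {"translation": [0.12, 0.17, 0], "rotation": [0, 0, -0.06]}
    - {"translation": [0.2, 0.29, 0], "rotation": [0, 0, -0.1]}
    - {"translation": [0.28, 0.4, 0], "rotation": [0, 0, -0.13]}
    - {"translation": [0.36, 0.52, 0], "rotation": [0, 0, -0.16]}
    - {"translation": [0.44, 0.64, 0], "rotation": [0, 0, -0.2]}
    - {"translation": [0.52, 0.75, 0], "rotation": [0, 0, -0.23]}
    - {"translation": [0.59, 0.85, 0], "rotation": [0, 0, -0.26]}
    - {"translation": [0.65, 0.93, 0], "rotation": [0, 0, -0.29]}
    - {"translation": [0.68, 0.96, 0], "rotation": [0, 0, -0.3]}
  jaw: -1

```text
t: 0.93
eef_pos: [0.4697, -0.3629, 0.2264]
ee_rot: [3.141, 0.0, -2.84]
force: [0.5, -0.9, -0.6]
width: 0.088
gripper_force: 0.0
```

apply_moves:
  steps:
    - {"translation": [0.04, 0.06, 0], "rotation": [0, 0, -0.03]}
    - {"translation": [0.1, 0.16, 0], "rotation": [0, 0, -0.06]}
    - {"translation": [0.18, 0.26, 0], "rotation": [0, 0, -0.1]}
    - {"translation": [0.26, 0.38, 0], "rotation": [0, 0, -0.13]}
    - {"translation": [0.34, 0.5, 0], "rotation": [0, 0, -0.16]}
    - {"translation": [0.42, 0.62, 0], "rotation": [0, 0, -0.2]}
    - {"translation": [0.5, 0.73, 0], "rotation": [0, 0, -0.24]}
    - {"translation": [0.56, 0.82, 0], "rotation": [0, 0, -0.28]}
    - {"translation": [0.59, 0.87, 0], "rotation": [0, 0, -0.31]}
    - {"translation": [0.59, 0.87, 0], "rotation": [0, 0, -0.31]}

```text
t: 1.77
eef_pos: [0.6171, -0.1458, 0.2257]
ee_rot: [3.141, -0.001, -3.001]
force: [-0.5, -0.7, -0.5]
width: 0.0878
gripper_force: 0.0
```

```bash
python3 - <<'E'
from h import *
s=get_state();print(s["eef_pos"],s["ee_rot"],s["force"])
m=camera_model("wrist");w=grab_frame("wrist");cv2.imwrite("pics/w1.png",w)
print(m["xyz"],m["rotation"])
np.save("m1.npy",m,allow_pickle=True)
print(proj(m,[[.616,-.146,.106]]))
E
```

```text
[ 0.61714851 -0.14575446  0.22569502] [ 3.14130585e+00 -7.72240370e-04 -3.00149961e+00] [-0.53151645 -0.71608594 -0.53463258]
[ 0.53463165 -0.15703984  0.38543596] [2.82935468e+00 4.55655289e-04 1.71017723e+00]
[[279.95111865 196.26466705]]
```

View pics/w1.png

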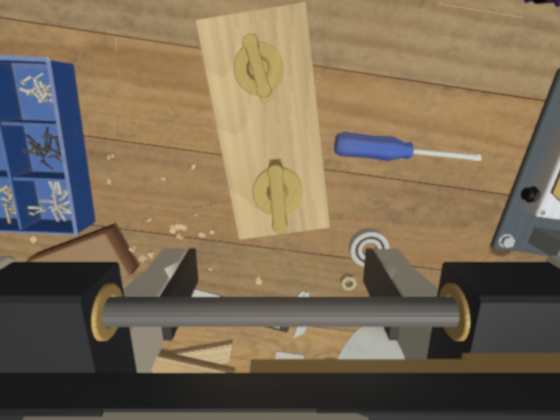

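The wrist view shows both plugs on the stand: the nearer-to-jaw one at (277,195) and the other at (258,68). Next I measure their sizes and handle directions with masks.

```bash
python3 - <<'E'
from h import *
m=np.load("m1.npy",allow_pickle=True).item();w=cv2.imread("pics/w1.png")
h=cv2.cvtColor(w,cv2.COLOR_BGR2HSV)
for c in[(278,197),(277,185),(258,80),(220,150),(290,120)]:print(c,h[c[1],c[0]],w[c[1],c[0]])
mask=((h[...,1]>150)&(h[...,0]>17)&(h[...,0]<32)&(np.indices(h.shape[:2])[0]<245)).astype(np.uint8)
n,l,st,ce=cv2.connectedComponentsWithStats(mask)
for i in range(1,n):
    if st[i,4]<300: continue
    print(st[i],ce[i])
    yx=np.argwhere(l==i)[:,::-1]
    P=cast(m,yx,.078);print(P.mean(0),np.ptp(P,0))
E
```

```text
(278, 197) [ 23 117 181] [ 98 161 181]
(277, 185) [ 23 118 181] [ 97 160 181]
(258, 80) [ 23 118 183] [ 98 163 183]
(220, 150) [ 18 111 168] [ 95 138 168]
(290, 120) [ 19  88 195] [128 171 195]
```

```bash
python3 - <<'E'
from h import *
m=np.load("m1.npy",allow_pickle=True).item();w=cv2.imread("pics/w1.png")
h=cv2.cvtColor(w,cv2.COLOR_BGR2HSV)
mask=((h[...,0]>=21)&(h[...,0]<32)&(h[...,1]>95)&(np.indices(h.shape[:2])[0]<245)).astype(np.uint8)
n,l,st,ce=cv2.connectedComponentsWithStats(mask)
for i in range(1,n):
    if st[i,4]<300: continue
    yx=np.argwhere(l==i)[:,::-1];P=cast(m,yx,.078);print(st[i],ce[i],P.mean(0),np.ptp(P,0))
    top=yx[h[yx[:,1],yx[:,0],2]>172]
    r=cv2.minAreaRect(top.astype(np.float32));b=cv2.boxPoints(r);Q=cast(m,b,.106);print(len(top),r,Q[:,:2],Q.mean(0))
    for j in range(2):
        d=Q[j+1]-Q[j];print(np.linalg.norm(d),np.degrees(np.arctan2(d[1],d[0])))
c=[cv2.resize(w[y:y+90,x:x+90],(400,400),interpolation=cv2.INTER_CUBIC) for x,y in((232,155),(213,25))]
cv2.imwrite("pics/c2.png",np.hstack(c))
E
```

```text
[ 234   34   50   68 2253] [258.34221039  67.49933422] [ 0.51364361 -0.17894639  0.078     ] [5.18163490e-02 4.25059863e-02 1.11022302e-16]
1905 ((258.3846130371094, 67.42308044433594), (58.24352264404297, 51.864463806152344), 33.690067291259766) [[ 0.52341022 -0.20625525]
 [ 0.49029068 -0.18740678]
 [ 0.50736191 -0.14794   ]
 [ 0.54206944 -0.16582319]] [ 0.51578306 -0.17685631  0.106     ]
0.038107333255547306 150.3556054787944
0.04300062461402131 66.60925774820186
[ 253  165   50   69 2111] [277.55187115 194.65087636] [ 0.62311443 -0.147348    0.078     ] [0.06787744 0.04767244 0.        ]
1863 ((281.11370849609375, 197.1768798828125), (61.706451416015625, 49.14885711669922), 57.2647705078125) [[ 0.60989729 -0.17829725]
 [ 0.58220774 -0.14636777]
 [ 0.62362606 -0.11065181]
 [ 0.65384109 -0.1432818 ]] [ 0.61739304 -0.14464966  0.106     ]
0.04226348955053732 130.9321397018548
0.05469101571021651 40.77194672443727
```

View pics/c2.png

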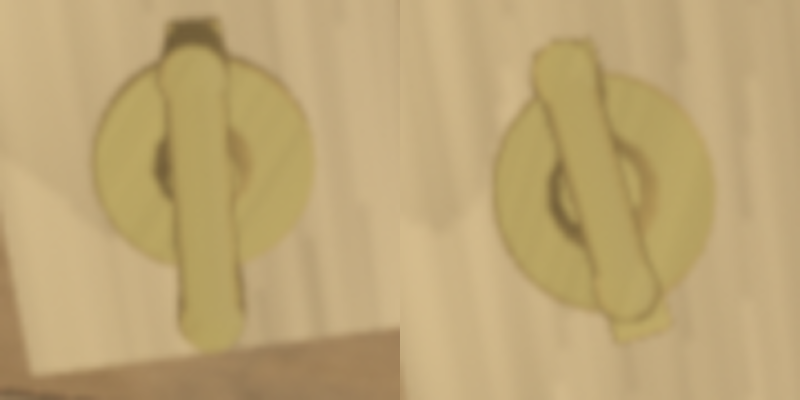

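The left crop (larger plug, collar about 48 mm across) has its handle from (275.9,165.6) to (279.3,233.8); the right crop is the smaller plug.

```bash
python3 - <<'E'
from h import *
m=np.load("m1.npy",allow_pickle=True).item()
P=cast(m,[[275.9,165.6],[279.3,233.8]],.106);d=P[0]-P[1];print(P,P.mean(0),np.linalg.norm(d),np.degrees(np.arctan2(-d[1],-d[0])))
# collar centre: horizontal extents at disc centre
Q=cast(m,[[232+92*.225,155+162*.225],[232+315*.225,155+162*.225]],.078);print(Q.mean(0),np.linalg.norm(Q[0]-Q[1]))
E
```

```text
[[ 0.5897329  -0.15313553  0.106     ]
 [ 0.65103152 -0.14168791  0.106     ]] [ 0.62038221 -0.14741172  0.106     ] 0.06235839425314434 10.578233974030402
[ 0.61970666 -0.14759884  0.078     ] 0.047805509353846254
```

apply_moves:
  steps:
    - {"translation": [0.005, -0.003, -0.05], "rotation": [0, 0, 0.03]}
    - {"translation": [0.012, -0.007, -0.12], "rotation": [0, 0, 0.067]}
    - {"translation": [0.012, -0.007, -0.2], "rotation": [0, 0, 0.067]}
    - {"translation": [0.012, -0.007, -0.28], "rotation": [0, 0, 0.067]}
    - {"translation": [0.012, -0.007, -0.36], "rotation": [0, 0, 0.067]}
    - {"translation": [0.012, -0.007, -0.44], "rotation": [0, 0, 0.067]}
    - {"translation": [0.012, -0.007, -0.5], "rotation": [0, 0, 0.067]}
    - {"translation": [0.012, -0.007, -0.55], "rotation": [0, 0, 0.067]}
    - {"translation": [0.012, -0.007, -0.57], "rotation": [0, 0, 0.067]}
    - {"translation": [0.012, -0.007, -0.57], "rotation": [0, 0, 0.067]}

```text
t: 2.65
eef_pos: [0.6172, -0.1508, 0.0822]
ee_rot: [3.141, -0.003, -2.969]
force: [0.0, 0.3, -1.0]
width: 0.0876
gripper_force: 0.0
```

apply_moves:
  steps:
    - {"translation": [0, 0, 0], "rotation": [0, 0, 0]}
    - {"translation": [0, 0, 0], "rotation": [0, 0, 0]}
    - {"translation": [0, 0, 0], "rotation": [0, 0, 0]}
    - {"translation": [0, 0, 0], "rotation": [0, 0, 0]}
    - {"translation": [0, 0, 0], "rotation": [0, 0, 0]}
    - {"translation": [0, 0, 0], "rotation": [0, 0, 0]}
    - {"translation": [0, 0, 0], "rotation": [0, 0, 0]}
    - {"translation": [0, 0, 0], "rotation": [0, 0, 0]}
    - {"translation": [0, 0, 0], "rotation": [0, 0, 0]}
    - {"translation": [0, 0, 0], "rotation": [0, 0, 0]}
  jaw: 1
  newtons: 40

```text
t: 3.48
eef_pos: [0.6188, -0.1497, 0.0841]
ee_rot: [-3.142, -0.0, -2.968]
force: [-0.3, 0.2, -0.2]
width: 0.0267
gripper_force: 0.0
```

apply_moves:
  steps:
    - {"translation": [0, 0, 0], "rotation": [0, 0, 0]}
    - {"translation": [0, 0, 0], "rotation": [0, 0, 0]}
    - {"translation": [0, 0, 0], "rotation": [0, 0, 0]}
    - {"translation": [0, 0, 0], "rotation": [0, 0, 0]}
    - {"translation": [0, 0, 0], "rotation": [0, 0, 0]}
    - {"translation": [0, 0, 0], "rotation": [0, 0, 0]}
    - {"translation": [0, 0, 0], "rotation": [0, 0, 0]}
    - {"translation": [0, 0, 0], "rotation": [0, 0, 0]}
    - {"translation": [0, 0, 0], "rotation": [0, 0, 0]}
    - {"translation": [0, 0, 0], "rotation": [0, 0, 0]}

```text
t: 4.32
eef_pos: [0.6188, -0.1496, 0.084]
ee_rot: [3.141, 0.0, -2.968]
force: [0.4, 2.7, -0.1]
width: 0.012
gripper_force: 39.9
```

```bash
python3 - <<'E'
from h import *
s=get_state();print({k:np.round(s[k],4) for k in("eef_pos","ee_rot","force","moment","width","gripper_force")})
E
```

```text
{'eef_pos': array([ 0.6188, -0.1496,  0.084 ]), 'ee_rot': array([ 3.1415,  0.    , -2.968 ]), 'force': array([ 0.4279,  2.7047, -0.0735]), 'moment': array([ 1.0038, -0.06  , -0.023 ]), 'width': np.float64(0.012), 'gripper_force': np.float64(39.9385)}
```

apply_moves:
  steps:
    - {"translation": [0, 0, 0.03], "rotation": [0, 0, 0]}
    - {"translation": [0, 0, 0.08], "rotation": [0, 0, 0]}
    - {"translation": [0, 0, 0.16], "rotation": [0, 0, 0]}
    - {"translation": [0, 0, 0.24], "rotation": [0, 0, 0]}
    - {"translation": [0, 0, 0.33], "rotation": [0, 0, 0]}
    - {"translation": [0, 0, 0.42], "rotation": [0, 0, 0]}
    - {"translation": [0, 0, 0.5], "rotation": [0, 0, 0]}
    - {"translation": [0, 0, 0.58], "rotation": [0, 0, 0]}
    - {"translation": [0, 0, 0.63], "rotation": [0, 0, 0]}
    - {"translation": [0, 0, 0.64], "rotation": [0, 0, 0]}

```text
t: 5.15
eef_pos: [0.6194, -0.1503, 0.247]
ee_rot: [-3.14, 0.003, -2.968]
force: [0.4, -0.3, -3.3]
width: 0.0115
gripper_force: 39.9
```

apply_moves:
  steps:
    - {"translation": [0.01, 0.03, 0], "rotation": [0, 0, 0]}
    - {"translation": [0.02, 0.08, 0], "rotation": [0, 0, 0]}
    - {"translation": [0.03, 0.16, 0], "rotation": [0, 0, 0]}
    - {"translation": [0.04, 0.25, 0], "rotation": [0, 0, 0.02]}
    - {"translation": [0.05, 0.34, 0], "rotation": [0, 0, 0.04]}
    - {"translation": [0.05, 0.43, 0], "rotation": [0, 0, 0.06]}
    - {"translation": [0.05, 0.52, 0], "rotation": [0, 0, 0.08]}
    - {"translation": [0.05, 0.6, 0], "rotation": [0, 0, 0.1]}
    - {"translation": [0.05, 0.66, 0], "rotation": [0, 0, 0.1]}
    - {"translation": [0.05, 0.67, 0], "rotation": [0, 0, 0.1]}

```text
t: 5.98
eef_pos: [0.6308, 0.0209, 0.2426]
ee_rot: [3.141, -0.002, -2.914]
force: [0.2, -0.8, -4.3]
width: 0.0117
gripper_force: 39.9
```

apply_moves:
  steps:
    - {"translation": [0.01, 0.03, 0], "rotation": [0, 0, 0]}
    - {"translation": [0.02, 0.08, 0], "rotation": [0, 0, 0]}
    - {"translation": [0.03, 0.16, 0], "rotation": [0, 0, 0]}
    - {"translation": [0.04, 0.25, 0], "rotation": [0, 0, 0.02]}
    - {"translation": [0.05, 0.34, 0], "rotation": [0, 0, 0.03]}
    - {"translation": [0.05, 0.43, 0], "rotation": [0, 0, 0.03]}
    - {"translation": [0.05, 0.52, 0], "rotation": [0, 0, 0.03]}
    - {"translation": [0.05, 0.6, 0], "rotation": [0, 0, 0.03]}
    - {"translation": [0.05, 0.66, 0], "rotation": [0, 0, 0.03]}
    - {"translation": [0.05, 0.67, 0], "rotation": [0, 0, 0.03]}

```text
t: 6.82
eef_pos: [0.6439, 0.1878, 0.2434]
ee_rot: [3.141, -0.0, -2.899]
force: [1.0, 0.3, -3.1]
width: 0.0114
gripper_force: 39.9
```

```bash
python3 - <<'E'
from h import *
s=get_state();print({k:np.round(s[k],4) for k in("eef_pos","ee_rot","force","moment","width","gripper_force")})
m=camera_model("wrist");w=grab_frame("wrist");cv2.imwrite("pics/w2.png",w);np.save("m2.npy",m,allow_pickle=True)
u=proj(m,[[.567,.185,.106]])[0];print(u)
cv2.imwrite("pics/w2v.png",cv2.resize(w,(800,600),interpolation=cv2.INTER_CUBIC))
E
```

```text
{'eef_pos': array([0.6439, 0.1878, 0.2434]), 'ee_rot': array([ 3.1413e+00, -3.0000e-04, -2.8989e+00]), 'force': array([ 1.0035,  0.2636, -3.104 ]), 'moment': array([-0.008 , -0.0654,  0.0205]), 'width': np.float64(0.0114), 'gripper_force': np.float64(39.9323)}
[298.56533288 106.75477276]
```

View pics/w2v.png

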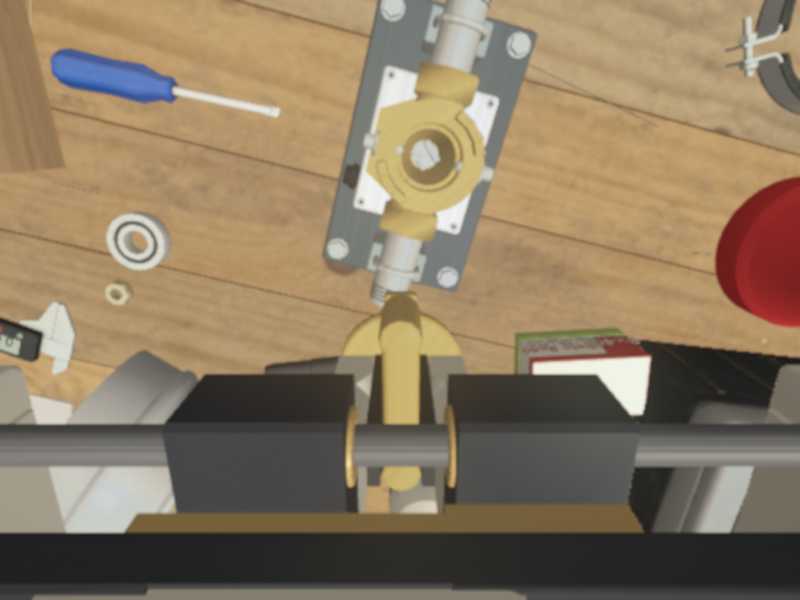

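The wrist view shows the cock rim at about (428,155) in the 800-wide image, with the shaft slot visible down the bore. The plug is held at (402,390). One enlarged crop of the bore comes next.

```bash
python3 - <<'E'
from h import *
w=cv2.imread("pics/w2.png");cv2.imwrite("pics/c3.png",cv2.resize(w[65:155,240:360],(800,600),interpolation=cv2.INTER_CUBIC))
E
```

```text
(no output)
```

View pics/c3.png

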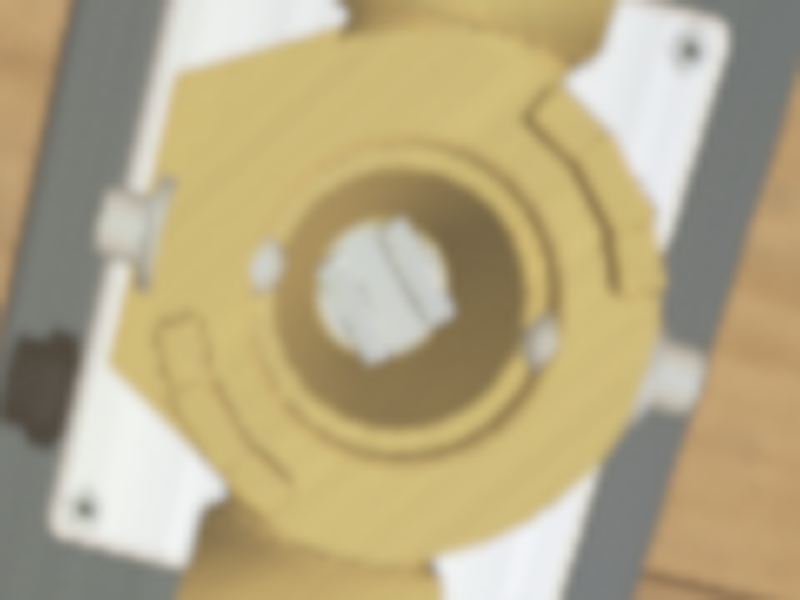

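The crop shows the bore centre at about (410,300), spring balls at (267,265) and (541,342), boss corners at (530,115) and (290,485), and the shaft top at about (385,290) with a slot-like line (375,225)→(430,320).

```bash
python3 - <<'E'
from h import *
m=np.load("m2.npy",allow_pickle=True).item()
f=lambda L:[[240+x/6.667-.45,65+y/6.667-.45] for x,y in L]
a=lambda P:np.degrees(np.arctan2(P[1,1]-P[0,1],P[1,0]-P[0,0]))
print("centre",cast(m,f([(410,300)]),.106))
P=cast(m,f([(267,265),(541,342)]),.102);print("balls",P.mean(0),a(P)-90)
P=cast(m,f([(375,225),(430,320)]),.055);print("slot",a(P));print("shaft",cast(m,f([(385,290)]),.055))
# bolts in 800 view -> /1.4286
g=lambda L:[[x*.7-.15,y*.7-.15] for x,y in L]
P=cast(m,g([(392,10),(337,249),(518,44),(447,277)]),.012);print(P.mean(0),a(P[:2]),a(P[2:]))
P=cast(m,g([(402,303),(402,483)]),.2434+.022);print("handle",P,P.mean(0))
E
```

```text
centre [[0.56870604 0.18764423 0.106     ]]
balls [0.56939494 0.18735815 0.102     ] -1.2022963796341486
slot 45.74479319783275
shaft [[0.56919709 0.18699442 0.055     ]]
[0.56993313 0.18676087 0.012     ] -1.055336094501868 -0.8836723039110521
handle [[0.60914359 0.17984516 0.2654    ]
 [0.67335514 0.19575527 0.2654    ]] [0.64124936 0.18780021 0.2654    ]
```

apply_moves:
  steps:
    - {"translation": [-0.02, 0, 0], "rotation": [0, 0, 0.03]}
    - {"translation": [-0.06, 0, 0], "rotation": [0, 0, 0.1]}
    - {"translation": [-0.11, 0, 0], "rotation": [0, 0, 0.18]}
    - {"translation": [-0.16, 0, 0], "rotation": [0, 0, 0.26]}
    - {"translation": [-0.21, -0.001, 0], "rotation": [0, 0, 0.34]}
    - {"translation": [-0.25, -0.002, 0], "rotation": [0, 0, 0.4]}
    - {"translation": [-0.28, -0.002, 0], "rotation": [0, 0, 0.44]}
    - {"translation": [-0.298, -0.002, 0], "rotation": [0, 0, 0.45]}
    - {"translation": [-0.298, -0.002, 0], "rotation": [0, 0, 0.45]}
    - {"translation": [-0.298, -0.002, 0], "rotation": [0, 0, 0.45]}

```text
t: 7.7
eef_pos: [0.5695, 0.1847, 0.2444]
ee_rot: [-3.142, 0.001, -2.665]
force: [-0.0, 0.2, -3.9]
width: 0.0116
gripper_force: 39.9
```

apply_moves:
  steps:
    - {"translation": [0, 0, -0.02], "rotation": [0, 0, 0]}
    - {"translation": [0, 0, -0.06], "rotation": [0, 0, 0]}
    - {"translation": [0, 0, -0.1], "rotation": [0, 0, 0]}
    - {"translation": [0, 0, -0.15], "rotation": [0, 0, 0]}
    - {"translation": [0, 0, -0.2], "rotation": [0, 0, 0]}
    - {"translation": [0, 0, -0.23], "rotation": [0, 0, 0]}
    - {"translation": [0, 0, -0.25], "rotation": [0, 0, 0]}
    - {"translation": [0, 0, -0.26], "rotation": [0, 0, 0]}
    - {"translation": [0, 0, -0.26], "rotation": [0, 0, 0]}
    - {"translation": [0, 0, -0.26], "rotation": [0, 0, 0]}

```text
t: 8.53
eef_pos: [0.5696, 0.1848, 0.1793]
ee_rot: [-3.141, 0.0, -2.664]
force: [0.9, -0.0, -3.4]
width: 0.0118
gripper_force: 39.9
```

```bash
python3 - <<'E'
from h import *
s=get_state();print({k:np.round(s[k],4) for k in("eef_pos","ee_rot","force","moment","width","gripper_force")})
w=grab_frame("wrist");cv2.imwrite("pics/w3.png",w)
a=grab_frame("scene");c=a[215:335,150:290]
cv2.imwrite("pics/c4.png",np.hstack([cv2.resize(w[60:360,130:430],(400,400)),cv2.resize(c,(400,400),interpolation=cv2.INTER_CUBIC)]))
E
```

```text
{'eef_pos': array([0.5696, 0.1848, 0.1793]), 'ee_rot': array([-3.1414e+00,  4.0000e-04, -2.6644e+00]), 'force': array([ 0.8984, -0.0458, -3.3922]), 'moment': array([ 0.0177, -0.0283, -0.042 ]), 'width': np.float64(0.0118), 'gripper_force': np.float64(39.9322)}
```

View pics/c4.png

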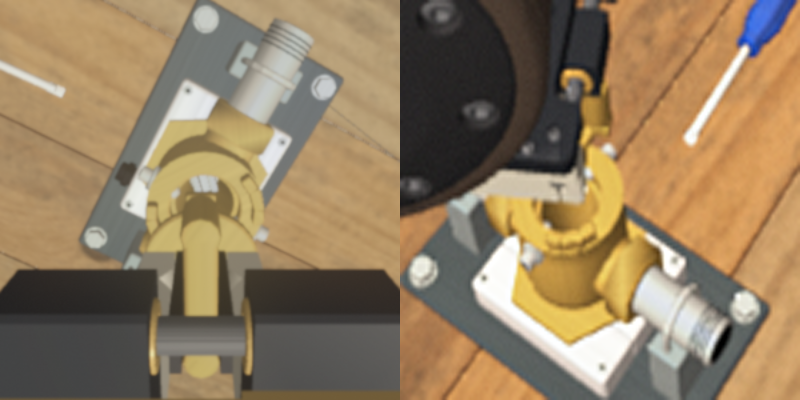

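The plug hangs over the bore, slightly toward -y. I'll correct by 2.5 mm and lower gently.

apply_moves:
  steps:
    - {"translation": [0, 0.01, 0], "rotation": [0, 0, 0]}
    - {"translation": [0, 0.01, 0], "rotation": [0, 0, 0]}
    - {"translation": [0, 0.01, -0.02], "rotation": [0, 0, 0]}
    - {"translation": [0, 0.01, -0.045], "rotation": [0, 0, 0]}
    - {"translation": [0, 0.01, -0.07], "rotation": [0, 0, 0]}
    - {"translation": [0, 0.01, -0.09], "rotation": [0, 0, 0]}
    - {"translation": [0, 0.01, -0.11], "rotation": [0, 0, 0]}
    - {"translation": [0, 0.01, -0.12], "rotation": [0, 0, 0]}
    - {"translation": [0, 0.01, -0.12], "rotation": [0, 0, 0]}
    - {"translation": [0, 0.01, -0.12], "rotation": [0, 0, 0]}

```text
t: 9.47
eef_pos: [0.5693, 0.1872, 0.1489]
ee_rot: [-3.141, -0.0, -2.664]
force: [-0.3, 0.0, -3.8]
width: 0.0115
gripper_force: 39.9
```

apply_moves:
  steps:
    - {"translation": [0, 0, -0.01], "rotation": [0, 0, 0]}
    - {"translation": [0, 0, -0.02], "rotation": [0, 0, 0]}
    - {"translation": [0, 0, -0.03], "rotation": [0, 0, 0]}
    - {"translation": [0, 0, -0.035], "rotation": [0, 0, 0]}
    - {"translation": [0, 0, -0.04], "rotation": [0, 0, 0]}
    - {"translation": [0, 0, -0.045], "rotation": [0, 0, 0]}
    - {"translation": [0, 0, -0.05], "rotation": [0, 0, 0]}
    - {"translation": [0, 0, -0.05], "rotation": [0, 0, 0]}
    - {"translation": [0, 0, -0.05], "rotation": [0, 0, 0]}
    - {"translation": [0, 0, -0.05], "rotation": [0, 0, 0]}

```text
t: 10.3
eef_pos: [0.5694, 0.1873, 0.1366]
ee_rot: [-3.142, 0.0, -2.664]
force: [0.2, 0.4, -4.0]
width: 0.0118
gripper_force: 39.9
```

apply_moves:
  steps:
    - {"translation": [0, 0, -0.003], "rotation": [0, 0, 0]}
    - {"translation": [0, 0, -0.006], "rotation": [0, 0, 0]}
    - {"translation": [0, 0, -0.009], "rotation": [0, 0, 0]}
    - {"translation": [0, 0, -0.012], "rotation": [0, 0, 0]}
    - {"translation": [0, 0, -0.015], "rotation": [0, 0, 0]}
    - {"translation": [0, 0, -0.018], "rotation": [0, 0, 0]}
    - {"translation": [0, 0, -0.021], "rotation": [0, 0, 0]}
    - {"translation": [0, 0, -0.021], "rotation": [0, 0, 0]}
    - {"translation": [0, 0, -0.021], "rotation": [0, 0, 0]}
    - {"translation": [0, 0, -0.021], "rotation": [0, 0, 0]}

```text
t: 11.13
eef_pos: [0.5692, 0.187, 0.1312]
ee_rot: [-3.141, -0.001, -2.665]
force: [1.1, -1.2, -3.8]
width: 0.0117
gripper_force: 39.9
```

apply_moves:
  steps:
    - {"translation": [0, 0, -0.001], "rotation": [0, 0, 0]}
    - {"translation": [0, 0, -0.002], "rotation": [0, 0, 0]}
    - {"translation": [0, 0, -0.003], "rotation": [0, 0, 0]}
    - {"translation": [0, 0, -0.004], "rotation": [0, 0, 0]}
    - {"translation": [0, 0, -0.005], "rotation": [0, 0, 0]}
    - {"translation": [0, 0, -0.006], "rotation": [0, 0, 0]}
    - {"translation": [0, 0, -0.006], "rotation": [0, 0, 0]}
    - {"translation": [0, 0, -0.006], "rotation": [0, 0, 0]}
    - {"translation": [0, 0, -0.006], "rotation": [0, 0, 0]}
    - {"translation": [0, 0, -0.006], "rotation": [0, 0, 0]}

```text
t: 11.97
eef_pos: [0.5696, 0.1873, 0.1303]
ee_rot: [-3.141, 0.001, -2.664]
force: [-1.9, -2.7, 5.6]
width: 0.0115
gripper_force: 39.9
```

apply_moves:
  steps:
    - {"translation": [0, 0, 0], "rotation": [0, 0, 0.05]}
    - {"translation": [0, 0, 0], "rotation": [0, 0, 0.1]}
    - {"translation": [0, 0, 0], "rotation": [0, 0, 0.15]}
    - {"translation": [0, 0, 0], "rotation": [0, 0, 0.2]}
    - {"translation": [0, 0, 0], "rotation": [0, 0, 0.25]}
    - {"translation": [0, 0, 0], "rotation": [0, 0, 0.3]}
    - {"translation": [0, 0, 0], "rotation": [0, 0, 0.34]}
    - {"translation": [0, 0, 0], "rotation": [0, 0, 0.38]}
    - {"translation": [0, 0, 0], "rotation": [0, 0, 0.4]}
    - {"translation": [0, 0, 0], "rotation": [0, 0, 0.4]}

```text
t: 12.8
eef_pos: [0.569, 0.1871, 0.129]
ee_rot: [3.141, -0.001, -2.455]
force: [0.3, -3.5, -3.0]
width: 0.0113
gripper_force: 39.9
```

apply_moves:
  steps:
    - {"translation": [0, 0, -0.001], "rotation": [0, 0, 0.03]}
    - {"translation": [0, 0, -0.002], "rotation": [0, 0, 0.06]}
    - {"translation": [0, 0, -0.002], "rotation": [0, 0, 0.09]}
    - {"translation": [0, 0, -0.002], "rotation": [0, 0, 0.12]}
    - {"translation": [0, 0, -0.002], "rotation": [0, 0, 0.14]}
    - {"translation": [0, 0, -0.002], "rotation": [0, 0, 0.16]}
    - {"translation": [0, 0, -0.002], "rotation": [0, 0, 0.17]}
    - {"translation": [0, 0, -0.002], "rotation": [0, 0, 0.17]}
    - {"translation": [0, 0, -0.002], "rotation": [0, 0, 0.17]}
    - {"translation": [0, 0, -0.002], "rotation": [0, 0, 0.17]}

```text
t: 13.63
eef_pos: [0.5692, 0.1872, 0.1293]
ee_rot: [3.142, -0.0, -2.366]
force: [1.9, -3.3, -4.0]
width: 0.0118
gripper_force: 39.9
```

```bash
python3 - <<'E'
from h import *
s=get_state();print({k:np.round(s[k],4) for k in("eef_pos","ee_rot","force","moment","width","gripper_force")})
E
```

```text
{'eef_pos': array([0.5692, 0.1872, 0.1293]), 'ee_rot': array([ 3.1415e+00, -2.0000e-04, -2.3661e+00]), 'force': array([ 1.8671, -3.2833, -4.0288]), 'moment': array([-1.4413, -0.3434, -0.0496]), 'width': np.float64(0.0118), 'gripper_force': np.float64(39.9367)}
```

apply_moves:
  steps:
    - {"translation": [0.001, -0.002, -0.002], "rotation": [0, 0, 0]}
    - {"translation": [0.001, -0.002, -0.004], "rotation": [0, 0, 0]}
    - {"translation": [0.001, -0.002, -0.006], "rotation": [0, 0, 0]}
    - {"translation": [0.001, -0.002, -0.008], "rotation": [0, 0, 0]}
    - {"translation": [0.001, -0.002, -0.01], "rotation": [0, 0, 0]}
    - {"translation": [0.001, -0.002, -0.012], "rotation": [0, 0, 0]}
    - {"translation": [0.001, -0.002, -0.014], "rotation": [0, 0, 0]}
    - {"translation": [0.001, -0.002, -0.016], "rotation": [0, 0, 0]}
    - {"translation": [0.001, -0.002, -0.016], "rotation": [0, 0, 0]}
    - {"translation": [0.001, -0.002, -0.016], "rotation": [0, 0, 0]}

```text
t: 14.47
eef_pos: [0.5695, 0.1867, 0.125]
ee_rot: [3.141, -0.0, -2.366]
force: [0.8, -4.1, -3.0]
width: 0.0117
gripper_force: 39.9
```

```bash
python3 - <<'E'
from h import *
s=get_state();print({k:np.round(s[k],4) for k in("eef_pos","ee_rot","force","moment","width","gripper_force")})
E
```

```text
{'eef_pos': array([0.5695, 0.1867, 0.125 ]), 'ee_rot': array([ 3.1414e+00, -3.0000e-04, -2.3661e+00]), 'force': array([ 0.8102, -4.1006, -3.047 ]), 'moment': array([-1.1654, -0.3236,  0.03  ]), 'width': np.float64(0.0117), 'gripper_force': np.float64(39.9339)}
```

apply_moves:
  steps:
    - {"translation": [0, -0.003, -0.001], "rotation": [0, 0, 0]}
    - {"translation": [0, -0.003, -0.002], "rotation": [0, 0, 0]}
    - {"translation": [0, -0.003, -0.003], "rotation": [0, 0, 0]}
    - {"translation": [0, -0.003, -0.004], "rotation": [0, 0, 0]}
    - {"translation": [0, -0.003, -0.005], "rotation": [0, 0, 0]}
    - {"translation": [0, -0.003, -0.006], "rotation": [0, 0, 0]}
    - {"translation": [0, -0.003, -0.007], "rotation": [0, 0, 0]}
    - {"translation": [0, -0.003, -0.008], "rotation": [0, 0, 0]}
    - {"translation": [0, -0.003, -0.008], "rotation": [0, 0, 0]}
    - {"translation": [0, -0.003, -0.008], "rotation": [0, 0, 0]}

```text
t: 15.3
eef_pos: [0.5695, 0.1862, 0.1231]
ee_rot: [3.141, 0.0, -2.366]
force: [-1.2, 1.0, -1.7]
width: 0.0121
gripper_force: 39.9
```

apply_moves:
  steps:
    - {"translation": [0, 0, -0.001], "rotation": [0, 0, 0]}
    - {"translation": [0, 0, -0.002], "rotation": [0, 0, 0]}
    - {"translation": [0, 0, -0.003], "rotation": [0, 0, 0]}
    - {"translation": [0, 0, -0.004], "rotation": [0, 0, 0]}
    - {"translation": [0, 0, -0.004], "rotation": [0, 0, 0]}
    - {"translation": [0, 0, -0.004], "rotation": [0, 0, 0]}
    - {"translation": [0, 0, -0.004], "rotation": [0, 0, 0]}
    - {"translation": [0, 0, -0.004], "rotation": [0, 0, 0]}
    - {"translation": [0, 0, -0.004], "rotation": [0, 0, 0]}
    - {"translation": [0, 0, -0.004], "rotation": [0, 0, 0]}

```text
t: 16.13
eef_pos: [0.5692, 0.186, 0.1218]
ee_rot: [3.141, -0.001, -2.366]
force: [-3.5, 3.1, -4.5]
width: 0.0119
gripper_force: 39.9
```

apply_moves:
  steps:
    - {"translation": [-0.001, 0.001, -0.001], "rotation": [0, 0, 0]}
    - {"translation": [-0.001, 0.001, -0.002], "rotation": [0, 0, 0]}
    - {"translation": [-0.001, 0.001, -0.003], "rotation": [0, 0, 0]}
    - {"translation": [-0.001, 0.001, -0.004], "rotation": [0, 0, 0]}
    - {"translation": [-0.001, 0.001, -0.005], "rotation": [0, 0, 0]}
    - {"translation": [-0.001, 0.001, -0.005], "rotation": [0, 0, 0]}
    - {"translation": [-0.001, 0.001, -0.005], "rotation": [0, 0, 0]}
    - {"translation": [-0.001, 0.001, -0.005], "rotation": [0, 0, 0]}
    - {"translation": [-0.001, 0.001, -0.005], "rotation": [0, 0, 0]}
    - {"translation": [-0.001, 0.001, -0.005], "rotation": [0, 0, 0]}

```text
t: 16.97
eef_pos: [0.5691, 0.1861, 0.1209]
ee_rot: [3.141, -0.001, -2.366]
force: [-4.9, 2.5, -2.4]
width: 0.0113
gripper_force: 39.9
```

apply_moves:
  steps:
    - {"translation": [-0.001, 0, -0.001], "rotation": [0, 0, 0]}
    - {"translation": [-0.001, 0, -0.002], "rotation": [0, 0, 0]}
    - {"translation": [-0.001, 0, -0.003], "rotation": [0, 0, 0]}
    - {"translation": [-0.001, 0, -0.004], "rotation": [0, 0, 0]}
    - {"translation": [-0.001, 0, -0.004], "rotation": [0, 0, 0]}
    - {"translation": [-0.001, 0, -0.004], "rotation": [0, 0, 0]}
    - {"translation": [-0.001, 0, -0.004], "rotation": [0, 0, 0]}
    - {"translation": [-0.001, 0, -0.004], "rotation": [0, 0, 0]}
    - {"translation": [-0.001, 0, -0.004], "rotation": [0, 0, 0]}
    - {"translation": [-0.001, 0, -0.004], "rotation": [0, 0, 0]}

```text
t: 17.8
eef_pos: [0.569, 0.1862, 0.1201]
ee_rot: [-3.142, -0.0, -2.366]
force: [-5.2, 1.3, -1.7]
width: 0.0116
gripper_force: 39.9
```

```bash
python3 - <<'E'
from h import *
s=get_state();print({k:np.round(s[k],4) for k in("eef_pos","ee_rot","force","moment","width","gripper_force")})
E
```

```text
{'eef_pos': array([0.569 , 0.1862, 0.1201]), 'ee_rot': array([-3.1416e+00, -3.0000e-04, -2.3659e+00]), 'force': array([-5.1503,  1.3464, -1.7015]), 'moment': array([ 0.4539,  2.1502, -0.009 ]), 'width': np.float64(0.0116), 'gripper_force': np.float64(39.9375)}
```

apply_moves:
  steps:
    - {"translation": [-0.002, 0.001, -0.001], "rotation": [0, 0, 0]}
    - {"translation": [-0.002, 0.001, -0.002], "rotation": [0, 0, 0]}
    - {"translation": [-0.002, 0.001, -0.003], "rotation": [0, 0, 0]}
    - {"translation": [-0.002, 0.001, -0.004], "rotation": [0, 0, 0]}
    - {"translation": [-0.002, 0.001, -0.005], "rotation": [0, 0, 0]}
    - {"translation": [-0.002, 0.001, -0.005], "rotation": [0, 0, 0]}
    - {"translation": [-0.002, 0.001, -0.005], "rotation": [0, 0, 0]}
    - {"translation": [-0.002, 0.001, -0.005], "rotation": [0, 0, 0]}
    - {"translation": [-0.002, 0.001, -0.005], "rotation": [0, 0, 0]}
    - {"translation": [-0.002, 0.001, -0.005], "rotation": [0, 0, 0]}

```text
t: 18.63
eef_pos: [0.5686, 0.1864, 0.119]
ee_rot: [-3.141, 0.0, -2.366]
force: [-4.1, -1.9, 1.7]
width: 0.012
gripper_force: 39.9
```

apply_moves:
  steps:
    - {"translation": [-0.002, 0, -0.001], "rotation": [0, 0, 0]}
    - {"translation": [-0.002, 0, -0.002], "rotation": [0, 0, 0]}
    - {"translation": [-0.002, 0, -0.003], "rotation": [0, 0, 0]}
    - {"translation": [-0.002, 0, -0.004], "rotation": [0, 0, 0]}
    - {"translation": [-0.002, 0, -0.004], "rotation": [0, 0, 0]}
    - {"translation": [-0.002, 0, -0.004], "rotation": [0, 0, 0]}
    - {"translation": [-0.002, 0, -0.004], "rotation": [0, 0, 0]}
    - {"translation": [-0.002, 0, -0.004], "rotation": [0, 0, 0]}
    - {"translation": [-0.002, 0, -0.004], "rotation": [0, 0, 0]}
    - {"translation": [-0.002, 0, -0.004], "rotation": [0, 0, 0]}

```text
t: 19.47
eef_pos: [0.5686, 0.1865, 0.1189]
ee_rot: [-3.141, 0.001, -2.366]
force: [-5.9, -2.9, 7.8]
width: 0.0118
gripper_force: 39.9
```

```bash
python3 - <<'E'
from h import *
s=get_state();print({k:np.round(s[k],4) for k in("eef_pos","ee_rot","force","moment","width","gripper_force")})
E
```

```text
{'eef_pos': array([0.5686, 0.1865, 0.1189]), 'ee_rot': array([-3.1407e+00,  1.1000e-03, -2.3656e+00]), 'force': array([-5.9014, -2.9349,  7.8131]), 'moment': array([-1.1972,  2.0279,  0.0341]), 'width': np.float64(0.0118), 'gripper_force': np.float64(39.9382)}
```

apply_moves:
  steps:
    - {"translation": [-0.001, -0.001, -0.001], "rotation": [0, 0, 0]}
    - {"translation": [-0.001, -0.001, -0.002], "rotation": [0, 0, 0]}
    - {"translation": [-0.001, -0.001, -0.003], "rotation": [0, 0, 0]}
    - {"translation": [-0.001, -0.001, -0.003], "rotation": [0, 0, 0]}
    - {"translation": [-0.001, -0.001, -0.003], "rotation": [0, 0, 0]}
    - {"translation": [-0.001, -0.001, -0.003], "rotation": [0, 0, 0]}
    - {"translation": [-0.001, -0.001, -0.003], "rotation": [0, 0, 0]}
    - {"translation": [-0.001, -0.001, -0.003], "rotation": [0, 0, 0]}
    - {"translation": [-0.001, -0.001, -0.003], "rotation": [0, 0, 0]}
    - {"translation": [-0.001, -0.001, -0.003], "rotation": [0, 0, 0]}

```text
t: 20.3
eef_pos: [0.5686, 0.1864, 0.1189]
ee_rot: [-3.14, 0.002, -2.365]
force: [-6.2, -2.9, 12.6]
width: 0.0118
gripper_force: 39.9
```

apply_moves:
  steps:
    - {"translation": [-0.001, 0, 0.002], "rotation": [0, 0, 0]}
    - {"translation": [-0.002, -0.001, 0.004], "rotation": [0, 0, 0]}
    - {"translation": [-0.003, -0.001, 0.006], "rotation": [0, 0, 0]}
    - {"translation": [-0.003, -0.001, 0.006], "rotation": [0, 0, 0]}
    - {"translation": [-0.003, -0.001, 0.006], "rotation": [0, 0, 0]}
    - {"translation": [-0.003, -0.001, 0.006], "rotation": [0, 0, 0]}
    - {"translation": [-0.003, -0.001, 0.006], "rotation": [0, 0, 0]}
    - {"translation": [-0.003, -0.001, 0.006], "rotation": [0, 0, 0]}
    - {"translation": [-0.003, -0.001, 0.006], "rotation": [0, 0, 0]}
    - {"translation": [-0.003, -0.001, 0.006], "rotation": [0, 0, 0]}

```text
t: 21.13
eef_pos: [0.568, 0.1864, 0.119]
ee_rot: [-3.141, 0.002, -2.366]
force: [5.4, -1.5, 0.9]
width: 0.012
gripper_force: 39.9
```

apply_moves:
  steps:
    - {"translation": [0, 0, 0], "rotation": [0, 0, -0.03]}
    - {"translation": [0, 0, 0], "rotation": [0, 0, -0.08]}
    - {"translation": [0, 0, 0], "rotation": [0, 0, -0.14]}
    - {"translation": [0, 0, 0], "rotation": [0, 0, -0.2]}
    - {"translation": [0, 0, 0], "rotation": [0, 0, -0.27]}
    - {"translation": [0, 0, 0], "rotation": [0, 0, -0.34]}
    - {"translation": [0, 0, 0], "rotation": [0, 0, -0.41]}
    - {"translation": [0, 0, 0], "rotation": [0, 0, -0.47]}
    - {"translation": [0, 0, 0], "rotation": [0, 0, -0.5]}
    - {"translation": [0, 0, 0], "rotation": [0, 0, -0.5]}

```text
t: 21.97
eef_pos: [0.5679, 0.1865, 0.119]
ee_rot: [-3.141, 0.002, -2.628]
force: [5.7, -0.2, 0.9]
width: 0.0116
gripper_force: 39.9
```

```bash
python3 - <<'E'
from h import *
s=get_state();print({k:np.round(s[k],4) for k in("eef_pos","ee_rot","force","moment","width","gripper_force")})
E
```

```text
{'eef_pos': array([0.5679, 0.1865, 0.119 ]), 'ee_rot': array([-3.1414e+00,  1.8000e-03, -2.6280e+00]), 'force': array([ 5.711 , -0.2104,  0.8829]), 'moment': array([-0.4286, -2.0463,  0.0585]), 'width': np.float64(0.0116), 'gripper_force': np.float64(39.9277)}
```

apply_moves:
  steps:
    - {"translation": [0.0015, 0, 0], "rotation": [0, 0, -0.06]}
    - {"translation": [0.0015, 0, 0], "rotation": [0, 0, -0.16]}
    - {"translation": [0.0015, 0, 0], "rotation": [0, 0, -0.28]}
    - {"translation": [0.0015, 0, 0], "rotation": [0, 0, -0.4]}
    - {"translation": [0.0015, 0, 0], "rotation": [0, 0, -0.53]}
    - {"translation": [0.0015, 0, 0], "rotation": [0, 0, -0.67]}
    - {"translation": [0.0015, 0, 0], "rotation": [0, 0, -0.8]}
    - {"translation": [0.0015, 0, 0], "rotation": [0, 0, -0.92]}
    - {"translation": [0.0015, 0, 0], "rotation": [0, 0, -1]}
    - {"translation": [0.0015, 0, 0], "rotation": [0, 0, -1]}

```text
t: 22.8
eef_pos: [0.5679, 0.1868, 0.1189]
ee_rot: [3.14, 0.001, 3.131]
force: [3.8, 1.3, 3.6]
width: 0.0118
gripper_force: 39.9
```

```bash
python3 - <<'E'
from h import *
s=get_state();print({k:np.round(s[k],4) for k in("eef_pos","ee_rot","force","moment","width","gripper_force")})
E
```

```text
{'eef_pos': array([0.5679, 0.1868, 0.1189]), 'ee_rot': array([3.1404e+00, 1.2000e-03, 3.1307e+00]), 'force': array([3.7656, 1.3128, 3.5625]), 'moment': array([ 3.1160e-01, -1.2649e+00,  6.0000e-04]), 'width': np.float64(0.0118), 'gripper_force': np.float64(39.9361)}
```

apply_moves:
  steps:
    - {"translation": [0.001, 0, 0.001], "rotation": [0, 0, -0.02]}
    - {"translation": [0.001, 0, 0.001], "rotation": [0, 0, -0.04]}
    - {"translation": [0.001, 0, 0.001], "rotation": [0, 0, -0.04]}
    - {"translation": [0.001, 0, 0.001], "rotation": [0, 0, -0.04]}
    - {"translation": [0.001, 0, 0.001], "rotation": [0, 0, -0.04]}
    - {"translation": [0.001, 0, 0.001], "rotation": [0, 0, -0.04]}
    - {"translation": [0.001, 0, 0.001], "rotation": [0, 0, -0.04]}
    - {"translation": [0.001, 0, 0.001], "rotation": [0, 0, -0.04]}
    - {"translation": [0.001, 0, 0.001], "rotation": [0, 0, -0.04]}
    - {"translation": [0.001, 0, 0.001], "rotation": [0, 0, -0.04]}

```text
t: 23.63
eef_pos: [0.568, 0.1866, 0.119]
ee_rot: [3.141, 0.001, 3.111]
force: [2.7, 3.6, 1.9]
width: 0.0116
gripper_force: 39.9
```

```bash
python3 - <<'E'
from h import *
s=get_state();print({k:np.round(s[k],4) for k in("eef_pos","ee_rot","force","moment","q")})
w=grab_frame("wrist");a=grab_frame("scene")
cv2.imwrite("pics/w5.png",w)
cv2.imwrite("pics/c5.png",np.hstack([cv2.resize(w[60:360,130:430],(400,400)),cv2.resize(a[205:325,150:290],(400,400),interpolation=cv2.INTER_CUBIC)]))
E
```

```text
{'eef_pos': array([0.568 , 0.1866, 0.119 ]), 'ee_rot': array([3.1407e+00, 7.0000e-04, 3.1114e+00]), 'force': array([2.7491, 3.581 , 1.8925]), 'moment': array([ 1.5776, -1.3591,  0.0702]), 'q': array([ 6.4390e-01,  3.2250e-01, -3.0530e-01, -3.0000e-04, -9.4190e-01,
       -2.2446e+00])}
```

View pics/c5.png

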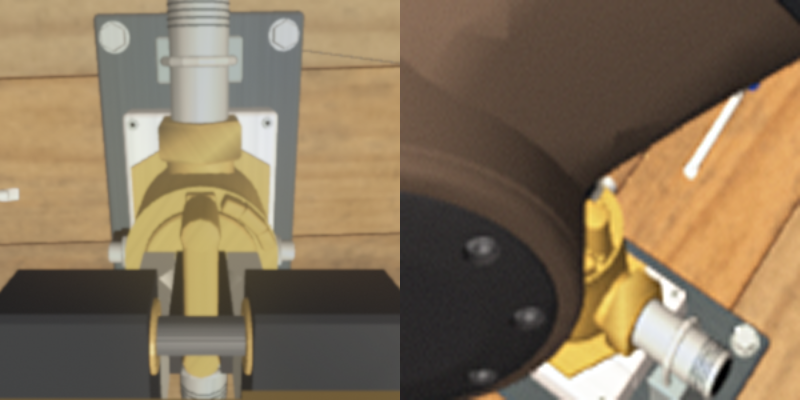

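The handle is in line with the pipe (open). Now I swing it to shut.

apply_moves:
  steps:
    - {"translation": [0.0005, 0.001, 0], "rotation": [0, 0, 0.06]}
    - {"translation": [0.0005, 0.001, 0], "rotation": [0, 0, 0.16]}
    - {"translation": [0.0005, 0.001, 0], "rotation": [0, 0, 0.28]}
    - {"translation": [0.0005, 0.001, 0], "rotation": [0, 0, 0.4]}
    - {"translation": [0.0005, 0.001, 0], "rotation": [0, 0, 0.53]}
    - {"translation": [0.0005, 0.001, 0], "rotation": [0, 0, 0.67]}
    - {"translation": [0.0005, 0.001, 0], "rotation": [0, 0, 0.8]}
    - {"translation": [0.0005, 0.001, 0], "rotation": [0, 0, 0.92]}
    - {"translation": [0.0005, 0.001, 0], "rotation": [0, 0, 1]}
    - {"translation": [0.0005, 0.001, 0], "rotation": [0, 0, 1]}

```text
t: 24.57
eef_pos: [0.568, 0.1863, 0.119]
ee_rot: [-3.142, 0.0, -2.647]
force: [4.1, 2.2, 3.4]
width: 0.0117
gripper_force: 39.9
```

apply_moves:
  steps:
    - {"translation": [0, 0, 0], "rotation": [0, 0, 0.06]}
    - {"translation": [0, 0, 0], "rotation": [0, 0, 0.16]}
    - {"translation": [0, 0, 0], "rotation": [0, 0, 0.28]}
    - {"translation": [0, 0, 0], "rotation": [0, 0, 0.4]}
    - {"translation": [0, 0, 0], "rotation": [0, 0, 0.53]}
    - {"translation": [0, 0, 0], "rotation": [0, 0, 0.67]}
    - {"translation": [0, 0, 0], "rotation": [0, 0, 0.8]}
    - {"translation": [0, 0, 0], "rotation": [0, 0, 0.92]}
    - {"translation": [0, 0, 0], "rotation": [0, 0, 1]}
    - {"translation": [0, 0, 0], "rotation": [0, 0, 1]}

```text
t: 25.4
eef_pos: [0.5682, 0.1861, 0.119]
ee_rot: [-3.141, 0.0, -2.125]
force: [5.0, 0.6, 2.7]
width: 0.0116
gripper_force: 39.9
```

apply_moves:
  steps:
    - {"translation": [0.001, 0, 0], "rotation": [0, 0, 0.06]}
    - {"translation": [0.001, 0, 0], "rotation": [0, 0, 0.16]}
    - {"translation": [0.001, 0, 0], "rotation": [0, 0, 0.28]}
    - {"translation": [0.001, 0, 0], "rotation": [0, 0, 0.4]}
    - {"translation": [0.001, 0, 0], "rotation": [0, 0, 0.53]}
    - {"translation": [0.001, 0, 0], "rotation": [0, 0, 0.67]}
    - {"translation": [0.001, 0, 0], "rotation": [0, 0, 0.8]}
    - {"translation": [0.001, 0, 0], "rotation": [0, 0, 0.92]}
    - {"translation": [0.001, 0, 0], "rotation": [0, 0, 1]}
    - {"translation": [0.001, 0, 0], "rotation": [0, 0, 1]}

```text
t: 26.23
eef_pos: [0.5685, 0.186, 0.1189]
ee_rot: [-3.141, -0.0, -1.601]
force: [4.9, 1.1, 2.7]
width: 0.0115
gripper_force: 39.9
```

apply_moves:
  steps:
    - {"translation": [0.0005, 0, 0], "rotation": [0, 0, 0.01]}
    - {"translation": [0.0005, 0, 0], "rotation": [0, 0, 0.02]}
    - {"translation": [0.0005, 0, 0], "rotation": [0, 0, 0.03]}
    - {"translation": [0.0005, 0, 0], "rotation": [0, 0, 0.03]}
    - {"translation": [0.0005, 0, 0], "rotation": [0, 0, 0.03]}
    - {"translation": [0.0005, 0, 0], "rotation": [0, 0, 0.03]}
    - {"translation": [0.0005, 0, 0], "rotation": [0, 0, 0.03]}
    - {"translation": [0.0005, 0, 0], "rotation": [0, 0, 0.03]}
    - {"translation": [0.0005, 0, 0], "rotation": [0, 0, 0.03]}
    - {"translation": [0.0005, 0, 0], "rotation": [0, 0, 0.03]}

```text
t: 27.07
eef_pos: [0.5685, 0.186, 0.119]
ee_rot: [-3.141, -0.0, -1.588]
force: [5.2, 1.3, 3.0]
width: 0.0121
gripper_force: 40.0
```

```bash
python3 - <<'E'
from h import *
s=get_state();print({k:np.round(s[k],4) for k in("eef_pos","ee_rot","force","moment","q")})
E
```

```text
{'eef_pos': array([0.5685, 0.186 , 0.119 ]), 'ee_rot': array([-3.1411e+00, -2.0000e-04, -1.5880e+00]), 'force': array([5.1833, 1.3302, 3.026 ]), 'moment': array([ 0.219 , -1.9919, -0.1017]), 'q': array([ 6.430e-01,  3.234e-01, -3.044e-01,  6.000e-04, -9.427e-01,
       -6.605e-01])}
```

apply_moves:
  steps:
    - {"translation": [0, 0, 0], "rotation": [0, 0, 0]}
    - {"translation": [0, 0, 0], "rotation": [0, 0, 0]}
    - {"translation": [0, 0, 0], "rotation": [0, 0, 0]}
    - {"translation": [0, 0, 0], "rotation": [0, 0, 0]}
    - {"translation": [0, 0, 0], "rotation": [0, 0, 0]}
    - {"translation": [0, 0, 0], "rotation": [0, 0, 0]}
    - {"translation": [0, 0, 0], "rotation": [0, 0, 0]}
    - {"translation": [0, 0, 0], "rotation": [0, 0, 0]}
    - {"translation": [0, 0, 0], "rotation": [0, 0, 0]}
    - {"translation": [0, 0, 0], "rotation": [0, 0, 0]}
  jaw: -1

```text
t: 27.9
eef_pos: [0.5681, 0.1863, 0.1188]
ee_rot: [3.142, -0.0, -1.586]
force: [-0.2, 0.1, 0.2]
width: 0.0729
gripper_force: 0.0
```

apply_moves:
  steps:
    - {"translation": [0, 0, 0.02], "rotation": [0, 0, 0]}
    - {"translation": [0, 0, 0.05], "rotation": [0, 0, 0]}
    - {"translation": [0, 0, 0.1], "rotation": [0, 0, 0]}
    - {"translation": [0, 0, 0.16], "rotation": [0, 0, 0]}
    - {"translation": [0, 0, 0.22], "rotation": [0, 0, 0]}
    - {"translation": [0, 0, 0.28], "rotation": [0, 0, 0]}
    - {"translation": [0, 0, 0.34], "rotation": [0, 0, 0]}
    - {"translation": [0, 0, 0.38], "rotation": [0, 0, 0]}
    - {"translation": [0, 0, 0.4], "rotation": [0, 0, 0]}
    - {"translation": [0, 0, 0.4], "rotation": [0, 0, 0]}

```text
t: 28.73
eef_pos: [0.5687, 0.1866, 0.2203]
ee_rot: [-3.14, 0.001, -1.586]
force: [-0.1, 0.1, 0.8]
width: 0.0877
gripper_force: 0.0
```

```bash
python3 - <<'E'
from h import *
s=get_state();print({k:np.round(s[k],4) for k in("t","eef_pos","ee_rot","force","width")})
m=camera_model("wrist");w=grab_frame("wrist");a=grab_frame("scene");np.save("m6.npy",m,allow_pickle=True)
cv2.imwrite("pics/w6.png",w)
cv2.imwrite("pics/c6.png",np.hstack([cv2.resize(w[100:340,160:400],(400,400),interpolation=cv2.INTER_CUBIC),cv2.resize(a[205:325,150:290],(400,400),interpolation=cv2.INTER_CUBIC)]))
print(proj(m,[[.5685,.186,.142],[.5685,.218,.142],[.5685,.154,.142]]))
E
```

```text
{'t': np.float64(28.7333), 'eef_pos': array([0.5687, 0.1866, 0.2203]), 'ee_rot': array([-3.1396e+00,  1.3000e-03, -1.5857e+00]), 'force': array([-0.0756,  0.1372,  0.7594]), 'width': np.float64(0.0877)}
[[281.48111389 212.66131494]
 [282.07460704 251.27169549]
 [280.83921643 170.90193658]]
```

View pics/c6.png

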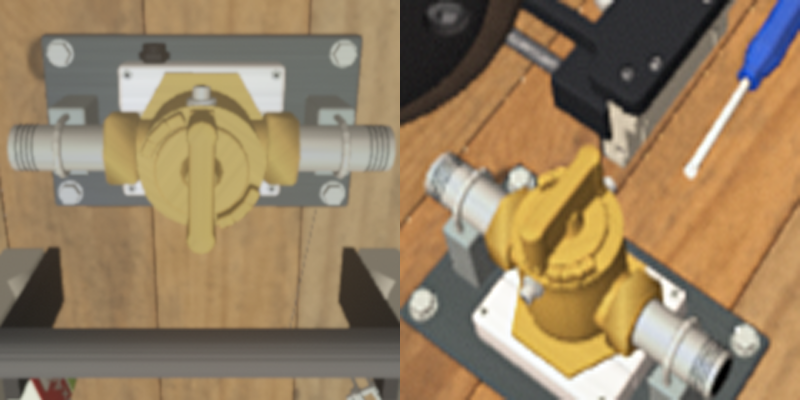

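The handle stands square across the pipe. Its ends, at (202,252) and (203,122), match the home-height projection, and the gripper is clear.

```bash
python3 -c "
from station import *
print(job_done())"
```

```text
the job is handed in; nothing more can be done
None
```

The larger plug is seated fully home in the cock; it swung in line with the pipe (open), then square across (shut), and was released. The push never read above 13 N, it took about 29 s of robot time, and the job is handed in.

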